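# Try a bushing on the gauge pin and sort it

### The job

Take the brass bushing that stands on the blue mat, slide it onto the leaning gauge pin as far as it will go without forcing it, then pull it off and set it down (do not drop it) in the green tray if it went fully home against the pin's blue plate, or in the red tray if the step of the pin stopped it short. Let go of it there, and leave the other bushing on the grey mat and the things lying about where they are.

Things in the scene. Friction and masses are not known exactly. Their poses are not given: they have to be found in the camera images.
- bushing_1: one of two outwardly identical brass bushings: tube, 36 mm outside diameter, 55 mm long, about 250 g, upright near the middle of the blue or the grey mat. Bore 23 mm for 6 mm at each end; between, either 20.5 mm (good, goes home) or 16.5 mm (tight, stopped by the pin's step, its lower end 18 mm from the plate); the number does not tell which. Origin: centre of its lower end, z up its axis
- bushing_2: the other of the two outwardly identical brass bushings, same sizes and origin as bushing_1, standing on the other mat; its bore between the mouths is the other one of 20.5 and 16.5 mm
- pin: stepped steel gauge pin standing square on a blue 56 x 56 mm plate, fixed, leaning 30 degrees from vertical with its free end roughly towards the robot. Origin: foot of the pin, on the plate's face, 70 mm above the bench; z along the pin to its free end, x up the plate's slope, y level. Lowest 24 mm: 18 mm diameter; then 14 mm up to 44 mm, then a taper to 6 mm at the free end, at 50 mm
- gauge: blue bracket, bolted to the bench, that carries the plate and pin: foot 90 x 90 x 12 mm with a post. Origin: on the bench straight below the foot of the pin; the pin leans to this frame's -x
- mat_blue: blue square mat, 90 x 90 x 4 mm, fixed; the bushing to be tested stands on it. Origin: centre of its underside, on the bench
- mat_grey: dark grey rubber mat, 90 x 90 x 4 mm, fixed; the bushing to be left alone stands on it. Origin: centre of its underside, on the bench
- tray_green: green open tray for good bushings, 120 x 120 x 30 mm outside, walls 4 mm and floor about 4 mm thick, fixed. Origin: centre of its underside, on the bench
- tray_red: red open tray for rejects, same sizes as the green one, fixed. Origin: centre of its underside, on the bench
- screwdriver: yellow-handled screwdriver, 160 mm long, lying on the bench between the robot and the gauge; leave alone. Origin: underside, near its middle
- tape: roll of red tape lying flat, 90 mm across, 19 mm high; leave alone. Origin: centre of its underside
- tin: upright tin, 66 mm across, 90 mm high; leave alone. Origin: centre of its underside
There are look-alikes about, which are no part of the job. There is more than one size of the mat_blue; the one meant has the size given above.

How it is judged:
On the way:
1. the bushing from the blue mat is on the gauge pin as far as it will go (horizontal distance between each of bushing_1, bushing_2 and mat_blue above 0.06 m and ((x of bushing_1 in the frame of pin between -0.005 and 0.005 m and y of bushing_1 in the frame of pin between -0.005 and 0.005 m and z of bushing_1 in the frame of pin between -0.004 and 0.005 m and angle between the z axis of bushing_1 and the z axis of pin, either way round below 0.15 rad) or (x of bushing_2 in the frame of pin between -0.005 and 0.005 m and y of bushing_2 in the frame of pin between -0.005 and 0.005 m and z of bushing_2 in the frame of pin between 0.012 and 0.0225 m and angle between the z axis of bushing_2 and the z axis of pin, either way round below 0.15 rad))), for 0.2 s.
At the end, for the whole second after the job is handed in: The tested bushing rests (slower than 0.03 m/s) within the walls of the right tray, standing or lying: green if it went fully home on the pin, red if the step stopped it. The other bushing still stands upright on the grey mat, within 45 mm of its centre (((x of bushing_1 in the frame of tray_green between -0.056 and 0.056 m and y of bushing_1 in the frame of tray_green between -0.056 and 0.056 m and z of bushing_1 in the frame of tray_green between -0.002 and 0.045 m and linear speed of bushing_1 below 0.03 m/s and horizontal distance between bushing_2 and mat_grey below 0.045 m and angle between bushing_2's own z axis and vertical below 0.1 rad) or (x of bushing_2 in the frame of tray_red between -0.056 and 0.056 m and y of bushing_2 in the frame of tray_red between -0.056 and 0.056 m and z of bushing_2 in the frame of tray_red between -0.002 and 0.045 m and linear speed of bushing_2 below 0.03 m/s and horizontal distance between bushing_1 and mat_grey below 0.045 m and angle between bushing_1's own z axis and vertical below 0.1 rad))); the robot touches nothing.
It fails at once if both bushings displaced by more than 30 mm (only the one on the blue mat is to be handled) (distance of each of bushing_1, bushing_2 from where it was at the start of the episode above 0.03 m).
It fails at once if a bushing is dropped: it falls freely, faster than 0.9 m/s (a drop of more than about 40 mm) ((linear speed of bushing_1 above 0.9 m/s and contact force between bushing_1 and the fingers below 0.05 N) or (linear speed of bushing_2 above 0.9 m/s and contact force between bushing_2 and the fingers below 0.05 N)).
It fails at once if a bushing is forced against the gauge with more than 100 N (contact force between any of bushing_1, bushing_2 and pin above 100 N).
It fails at once if the screwdriver, tape or tin is moved by more than 40 mm (distance of any of screwdriver, tape, tin from where it was at the start of the episode above 0.04 m).
It also fails if it takes over 45 s, if anything falls off the work surface, if the arm or the gripper's body presses on something with over 40 N, if the wrist force passes 120 N, or if a joint passes its speed limit or range.

### The arm

A 7-joint arm with a two-finger parallel gripper is mounted at the origin on the work surface. World frame = base frame: x ahead of the robot, y to its left, z up, the work surface at z = 0. Lengths are in m, angles in rad, forces in N, time in s.
With the tool pointing down it reaches from about 0.4 to 0.875 m from the base axis. Payload 19.3 kg.
Tool frame: the origin (TCP) lies midway between the tips of the shut fingers; the grasp point (between the pads) lies 19 mm behind it; z points along the fingers, y is the line along which they close (so a half turn about z gives the same grasp; the last joint's range is limited). The gripper opens to 85 mm and grips with 20 to 120 N. Pads are 22 mm wide; open, the fingers measure 114 mm over their backs; the gripper's body (76 mm by 85 mm) begins 54 mm behind the grasp point. The pads swing forward as they close: fully open they stand 13 mm farther back than shut.
Start: joints at [-0.07, 0.521, -0.036, 1.599, 0.021, 1.021, -0.113], TCP at [0.625, -0, 0.231] pointing down, gripper open.
Joint ranges: [-2.91, 2.91], [-0.3, 2.13], [-1.5, 1.42], [0.17, 2.43], [-1.26, 4.41], [0.16, 1.93], [-2.52, 2.52]. Speed limits (rad/s): [1.89, 1.89, 2.39, 2.39, 3.01, 3.01, 3.01].

### API

Orientations are given as a unit quaternion [x, y, z, w].
In Python, from plant import r, grab_frame, camera_info gives the robot as it stands. The module is installed in compiled form; this text tells all that it offers.
- The arm moves only by the shell command python3 -m creep 'ROWS' [FORCE]. ROWS is a JSON object of lists of equal length, an entry for each row: "jaw": the opening, from 0 (shut) to 1 (fully open); "slide": the shift along the world's x, y, z normalised to -1 to 1, where 1 is 0.6 m, a list of three; "spin": the turn about the world's z normalised to -1 to 1, where 1 is 90 degrees. A call has 1 to 20 rows; each row is the pose to reach, as a shift and turn from the pose commanded when the call began; what a row does not reach only later rows make up. A row lasts 1/8 s, in which the tool goes at most 62.5 mm and 10.7 degrees, less where a joint would pass 70% of its speed; a pose out of reach is approached as far as the arm can. A call with a number of a shift or a turn outside -1 to 1 is refused whole. A call with a gripper value outside its range is refused whole. The fingers move at their own pace and stop on an object; FORCE is the grip in N (left out, the last holds). Time passes only in rows, so rows that repeat a pose let the fingers close. It gives the time, the measured TCP pose, the force, the opening and the grip force at its end, in the units of the state.
- r.state(): the state, without advancing time (a new reading comes with each control period).
- grab_frame(name): name is "scene" or "side" or "wrist"; returns the picture (384x512x3 uint8, red, green, blue); there is no depth.
- camera_info(name): a dict with "fx", "fy", "cx", "cy" (pixels), "dist" ([k1, k2, p1, p2, k3] as OpenCV has them; the pictures are not rectified), "camera_from_world" (4x4, takes a point from world to camera coordinates). Camera axes: x right, y down, z forward; pixel columns grow to the right and rows downward; lengths in m; the calibration is good to about 2 mm. A picture is of the moment at which its call begins: read the wrist's pose just before it. camera_info takes no time and is no camera call; for the wrist camera it gives the pose at the moment of the call.
- r.finish_job(): hands the job in; it is judged then, once.
The state is a dict: "time": time; "qpos": joint angles; "dq": joint speeds; "joint_efforts": joint torques, N m; "ee_pos": TCP position; "orientation": TCP orientation; "wrist_force": force on the tool from outside, world axes, zero at the start; "ft_torque": the same for the moment, N m; "width": finger opening in m; "grasp_force": force on a finger pad.
Only numpy, scipy, OpenCV 4.12 (cv2) and the standard library are available. Lean on these libraries where they do the work, as an engineer would, in place of code of your own. Each camera call takes 0.05 s, during which the arm holds its last target. There are 200 camera calls.

## Working session

There is one attempt and no reset: what is moved stays moved. The work goes in short steps, Python scripts to look and compute and a shell command to move; the robot and the scene stay as the last step left them, time stands still between calls to the robot, and variables do not carry over. Pictures are saved under pics/ and viewed, at most 10 in all, crops included, and the job is handed in when it is done.

```bash
mkdir -p pics
cat > h.py <<'E'
import numpy as np, cv2
from plant import r, grab_frame, camera_info
def snap(cam,name,crop=None,k=1):
    i=camera_info(cam); im=grab_frame(cam)[:,:,::-1]
    np.savez(f'pics/{name}.npz',T=i['camera_from_world'],K=[i[c] for c in('fx','fy','cx','cy')],d=i['dist'],im=im)
    show(name,crop,k); return i
def show(name,crop=None,k=1,out=None):
    im=np.load(f'pics/{name}.npz')['im']
    if crop: u0,v0,u1,v1=crop; im=im[v0:v1,u0:u1]
    cv2.imwrite(f'pics/{out or name}.png',cv2.resize(im,None,fx=k,fy=k,interpolation=cv2.INTER_CUBIC))
def ray(name,uv):
    z=np.load(f'pics/{name}.npz');fx,fy,cx,cy=z['K'];T=z['T']
    p=cv2.undistortPoints(np.array([[uv]],float),np.array([[fx,0,cx],[0,fy,cy],[0,0,1]]),z['d'])[0,0]
    R=T[:3,:3];o=-R.T@T[:3,3];return o,R.T@np.array([*p,1])
def onz(name,uv,h):
    o,d=ray(name,uv);return o+d*(h-o[2])/d[2]
def proj(name,P):
    z=np.load(f'pics/{name}.npz');fx,fy,cx,cy=z['K'];T=z['T']
    return cv2.projectPoints(np.array(P,float).reshape(-1,3),cv2.Rodrigues(T[:3,:3])[0],T[:3,3],np.array([[fx,0,cx],[0,fy,cy],[0,0,1]]),z['d'])[0][:,0]
def tri(obs):
    A=0;b=0
    for n,uv in obs:
        o,d=ray(n,uv);d/=np.linalg.norm(d);M=np.eye(3)-np.outer(d,d);A=A+M;b=b+M@o
    return np.linalg.solve(A,b)
E
python3 - <<'E'
from h import *
for c in('scene','side'):
    i=snap(c,c+'0',k=1.5);T=np.array(i['camera_from_world']);print(c,-T[:3,:3].T@T[:3,3])
s=r.state();print(s['time'],s['orientation'],s['wrist_force'],s['width'])
E
```

```text
scene [ 1.03340445 -0.63640332  0.77009371]
side [ 0.17607342 -0.71069613  0.66256136]
0.1 [ 7.07114967e-01  7.07098411e-01 -3.90340593e-04 -3.29953116e-04] [ 0.4576694  -1.053783   -0.05086784] 0.08540456560953685
```

View pics/scene0.png

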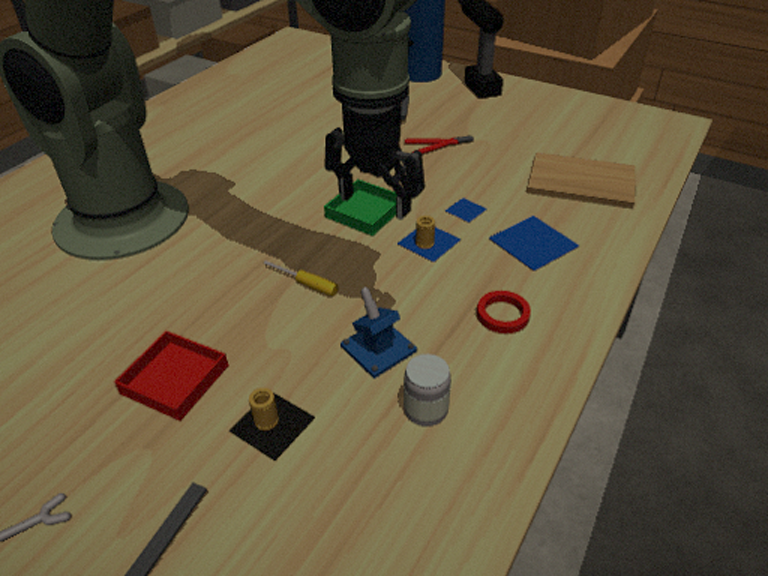

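View pics/side0.png

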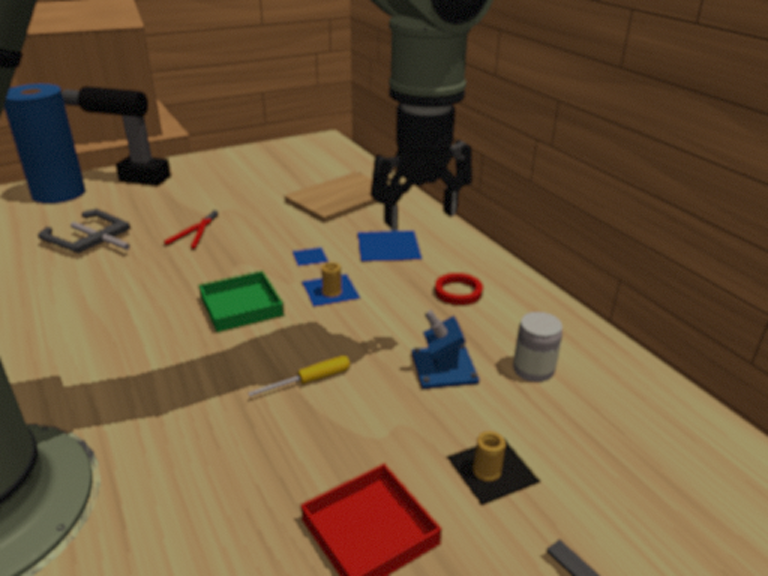

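Run:
```python
from h import *
D=1/1.5
def P(n,u,v,h): return onz(n,(u*D,v*D),h).round(4)
print('bush top',P('scene0',425,222,.059),P('side0',332,269,.059))
print('bush grey top',P('scene0',264,396,.059),P('side0',490,440,.059))
print('foot corners')
for n,L in(('scene0',[(341,346),(378,327),(416,348),(376,375)]),('side0',[(412,360),(462,345),(478,382),(418,386)])):
  print(n,[P(n,*c,.012)[:2] for c in L])
print('tip',tri([('scene0',(366*D,291*D)),('side0',(431*D,316*D))]))
for n,L in(('scene0',[(326,208),(357,183),(403,202),(374,231)]),('side0',[(199,297),(265,274),(282,302),(218,327)])):
  print('green',n,[P(n,*c,.03 if k<5 else 0)[:2] for k,c in enumerate(L)],np.mean([P(n,*c,.03)[:2] for c in L],0))
for n,L in(('scene0',[(117,379),(168,334),(227,364),(180,417)]),('side0',[(303,515),(385,467),(439,527),(358,580)])):
  print('red',n,np.mean([P(n,*c,.03)[:2] for c in L],0))
for n,L in(('scene0',[(398,243),(425,226),(461,240),(433,260)]),('side0',[(303,283),(345,277),(358,296),(317,304)])):
  print('mat',n,[P(n,*c,.004)[:2] for c in L])
show('scene0',(215,175,315,265),6,'g1'); show('side0',(200,160,330,270),6,'g2')
```

```text
bush top [0.5908 0.228  0.059 ] [0.5855 0.2224 0.059 ]
bush grey top [ 0.5893 -0.2465  0.059 ] [ 0.5853 -0.2502  0.059 ]
foot corners
scene0 [array([ 0.6033, -0.0783]), array([ 0.6326, -0.0119]), array([ 0.7098, -0.0215]), array([ 0.6836, -0.1015])]
side0 [array([ 0.6116, -0.016 ]), array([ 0.703 , -0.0201]), array([ 0.6726, -0.1078]), array([ 0.588 , -0.0735])]
tip [ 0.62730121 -0.03574283  0.10583367]
green scene0 [array([0.3771, 0.2065]), array([0.3818, 0.3148]), array([0.5015, 0.3015]), array([0.5015, 0.1892])] [0.440475 0.253   ]
green side0 [array([0.3613, 0.2866]), array([0.4889, 0.3072]), array([0.4826, 0.2058]), array([0.3643, 0.1847])] [0.424275 0.246075]
red scene0 [ 0.422025 -0.265225]
red side0 [ 0.408675 -0.267425]
mat scene0 [array([0.5435, 0.2085]), array([0.5629, 0.283 ]), array([0.6453, 0.2776]), array([0.6264, 0.1964])]
mat side0 [array([0.5533, 0.2857]), array([0.6322, 0.2691]), array([0.6244, 0.1986]), array([0.548 , 0.2088])]
```

View pics/g1.png

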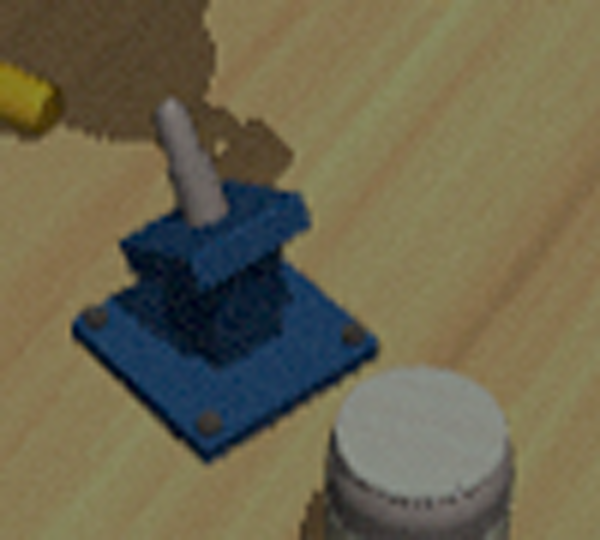

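View pics/g2.png

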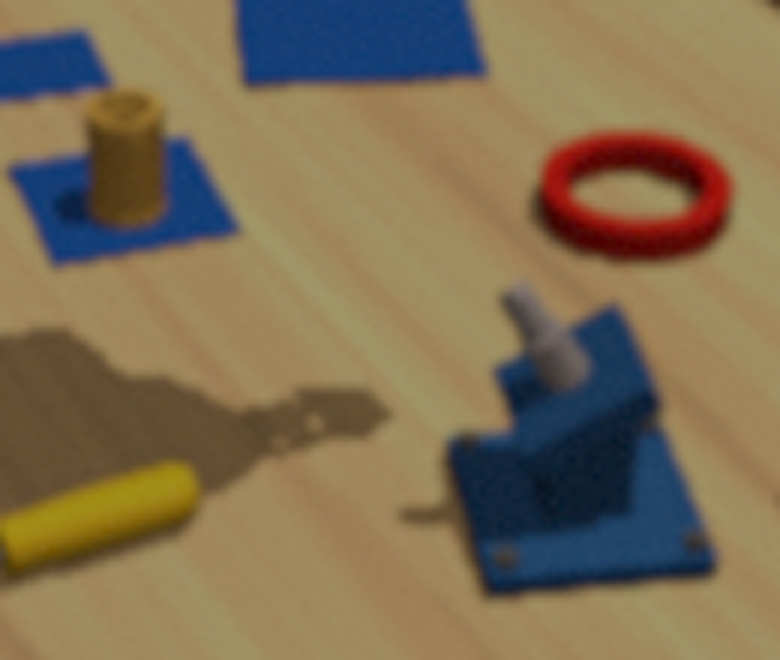

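Run:
```python
from h import *
S=lambda u,v:('scene0',(u/6+215,v/6+175)); Z=lambda u,v:('side0',(u/6+200,v/6+160))
for L in([S(75,328),S(378,345),S(208,455)],[Z(450,440),Z(490,580),Z(712,560),Z(655,430)]):
  print([onz(*c,.012)[:2].round(4) for c in L])
t=tri([S(169,104),Z(518,291)]);f=tri([S(208,216),Z(569,378)]);print(t,f,t-f,np.linalg.norm(t-f))
```

```text
[array([ 0.6018, -0.0753]), array([ 0.7119, -0.0221]), array([ 0.683 , -0.1048])]
[array([0.6253, 0.0057]), array([ 0.5951, -0.0747]), array([ 0.6753, -0.1039]), array([ 0.7017, -0.027 ])]
[ 0.62520438 -0.03526769  0.11097989] [ 0.64615331 -0.04259057  0.06814068] [-0.02094894  0.00732288  0.04283921] 0.048246042685756246
```

```bash
python3 -m creep '{"jaw":[1,1,1,1,1,1,1,1,1],"slide":[[-0.062,0.375,-0.085],[-0.062,0.375,-0.085],[-0.062,0.375,-0.085],[-0.062,0.375,-0.085],[-0.062,0.375,-0.085],[-0.062,0.375,-0.085],[-0.062,0.375,-0.085],[-0.062,0.375,-0.085],[-0.062,0.375,-0.085]],"spin":[0.778,0.778,0.778,0.778,0.778,0.778,0.778,0.778,0.778]}' 20
python3 - <<'E'
from h import *
s=r.state();snap('wrist','w1',k=1.5);print(s['time'],s['ee_pos'],s['orientation'],proj('w1',[[.588,.225,.059]])*1.5)
E
```

```text
time: 1.23
ee_pos: [0.5877, 0.2249, 0.1801]
orientation: [0.175, 0.985, -0.0, -0.0]
wrist_force: [-0.7, 0.3, -1.0]
width: 0.0852
grasp_force: 0.0
1.225 [0.58772418 0.22489803 0.1801269 ] [ 1.74715985e-01  9.84618860e-01 -9.09761590e-05 -1.27959131e-04] [[378.63949984 274.70572438]]
```

View pics/w1.png

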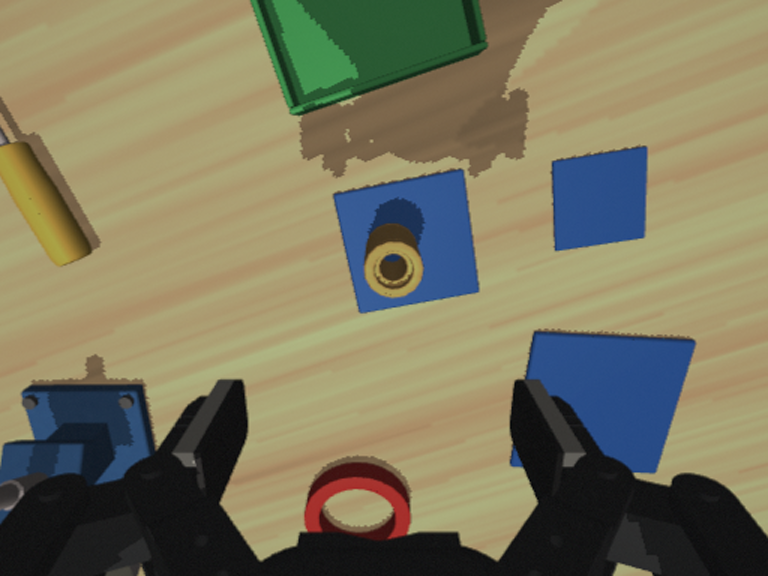

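Run:
```python
from h import *
D=1/1.5
print(onz('w1',(394*D,269*D),.059),[onz('w1',(u*D,v*D),.012)[:2] for u,v in((25,388),(145,385))], proj('w1',[[.6265,-.0365,.113]])*1.5)
```

```text
[0.58779017 0.23477576 0.059     ] [array([ 0.59479331, -0.06555796]), array([0.62401101, 0.0219483 ])] [[-25.82315693 512.21332526]]
```

Run:
```python
from h import *
D=1/1.5
print([onz('w1',(u*D,v*D),.004)[:2].round(4) for u,v in((334,193),(463,170),(479,291),(361,312))])
z=np.load('pics/w1.npz');T=z['T'];print(-T[:3,:3].T@T[:3,3],T[:3,:3].round(3),z['K'],z['d'])
# fingertip check: fingertips open 85mm about TCP
print(proj('w1',[[.588,.225,.18]])*1.5)
b=lambda n,u,v:(n,(u*D,v*D))
print(tri([b('scene0',425,222),b('side0',332,269),b('w1',394,269)]),tri([b('scene0',425,222),b('side0',332,269)]))
print(proj('scene0',[[.588,.235,.059],[.588,.228,.059]])*1.5,proj('side0',[[.588,.235,.059],[.588,.228,.059]])*1.5)
show('scene0',(260,130,320,180),8,'b1');show('side0',(190,165,250,215),8,'b2')
a=cv2.imread('pics/b1.png');c=cv2.imread('pics/b2.png');cv2.imwrite('pics/b12.png',cv2.resize(np.vstack([a,c]),None,fx=.75,fy=.75))
```

```text
[array([0.5395, 0.2105]), array([0.555 , 0.2971]), array([0.6414, 0.2834]), array([0.6273, 0.1968])]
[0.50817223 0.2538736  0.32334386] [[ 0.343  0.939  0.   ]
 [ 0.887 -0.324  0.329]
 [ 0.309 -0.113 -0.944]] [310.66212377 310.66212377 252.15544389 190.63040763] [0.00067626 0.         0.         0.         0.        ]
[[378.97916835 380.32411698]]
[0.58907473 0.23352727 0.05343845] [0.58887906 0.23133953 0.05469421]
[[425.45926168 219.66180098]
 [423.69356616 221.57741809]] [[330.33776675 265.4767308 ]
 [331.98050504 267.2453622 ]]
```

View pics/b12.png

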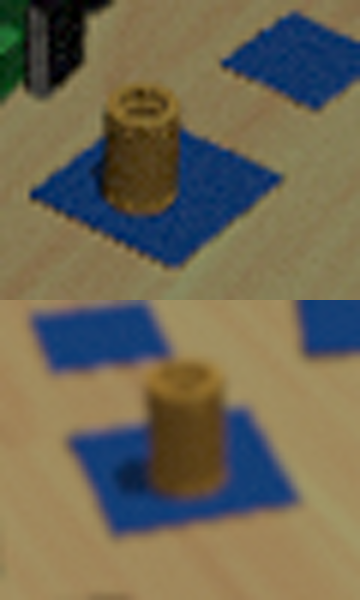

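```bash
python3 -m creep '{"jaw":[1,1,1,1,1,0,0,0,0,0,0,0],"slide":[[0,0.014,-0.08],[0,0.014,-0.16],[0,0.014,-0.24],[0,0.014,-0.267],[0,0.014,-0.267],[0,0.014,-0.267],[0,0.014,-0.267],[0,0.014,-0.267],[0,0.014,-0.267],[0,0.014,-0.267],[0,0.014,-0.267],[0,0.014,-0.267]],"spin":[0,0,0,0,0,0,0,0,0,0,0,0]}' 25
```

```text
time: 2.78
ee_pos: [0.5884, 0.2335, 0.0213]
orientation: [0.174, 0.985, 0.0, 0.001]
wrist_force: [-1.4, -0.1, 10.6]
width: 0.036
grasp_force: 23.9
```

```bash
python3 -m creep '{"jaw":[0,0,0,0,0,0,0,0,0,0,0,0],"slide":[[0,0,0.05],[0,0,0.15],[0,0,0.267],[0.03,-0.1,0.267],[0.06,-0.2,0.267],[0.09,-0.3,0.267],[0.12,-0.4,0.267],[0.142,-0.478,0.267],[0.142,-0.478,0.267],[0.142,-0.478,0.267],[0.142,-0.478,0.267],[0.142,-0.478,0.267]],"spin":[0,0,0,0,0,0,0,0,0,0,0,0]}' 25
python3 - <<'E'
from h import *
s=r.state();snap('wrist','w2',k=1.5);print(s['time'],s['ee_pos'],s['orientation'],s['wrist_force'],proj('w2',[[.6265,-.0365,.113],[.65,-.045,.07]])*1.5)
E
```

```text
time: 4.28
ee_pos: [0.6729, -0.0524, 0.1805]
orientation: [0.173, 0.985, 0.0, 0.0]
wrist_force: [0.2, 0.4, -2.9]
width: 0.0364
grasp_force: 25.9
4.275 [ 0.6729216  -0.05235452  0.18047539] [1.72792596e-01 9.84958230e-01 6.23882323e-05 2.90960883e-05] [ 0.19353907  0.43052329 -2.87672783] [[376.39449347 207.1980665 ]
 [376.67317419 239.00335174]]
```

View pics/w2.png

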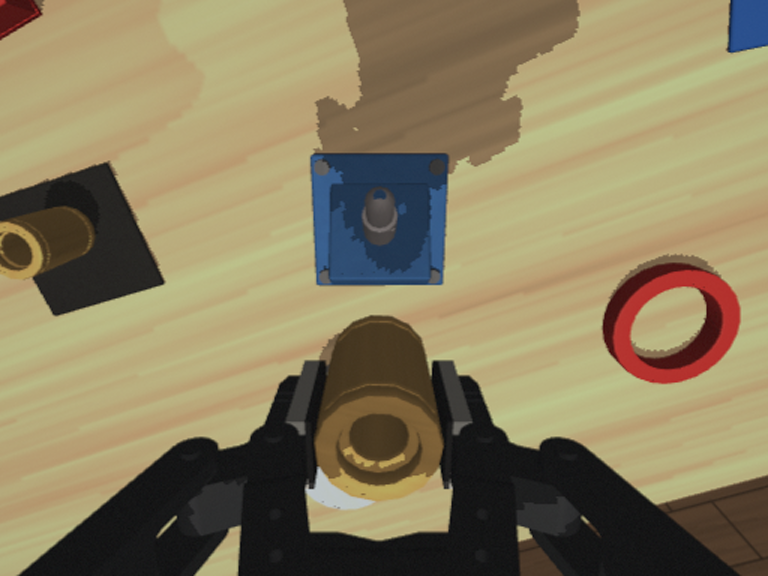

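Run:
```python
from h import *
D=1/1.5
print(onz('w2',(379*D,194*D),.113),onz('w2',(379*D,240*D),.0715),[onz('w2',(u*D,v*D),.012)[:2] for u,v in((312,155),(447,155),(443,284),(318,284))])
p=tri([('w2',(379*D,194*D)),('scene0',(169/6+215,104/6+175)),('side0',(518/6+200,291/6+160))]);print(p)
for n in('w2','scene0','side0'):print(n,proj(n,[p,[.622,-.0355,.113],[.6265,-.0365,.113]])*1.5)
T=np.array(r.state()['ee_pos']);print(onz('w2',(378*D,437*D),.2185))
```

```text
[ 0.62133908 -0.03338778  0.113     ] [ 0.65063301 -0.04385423  0.0715    ] [array([ 0.59670729, -0.07021901]), array([0.62628112, 0.01168219]), array([ 0.70952892, -0.01683974]), array([ 0.67949572, -0.09997383])]
[ 0.62391592 -0.0341228   0.10996328]
w2 [[379.38590468 198.96871214]
 [375.07204201 197.01131206]
 [376.39449347 207.1980665 ]]
scene0 [[364.22708047 289.34402391]
 [362.62164462 287.98511149]
 [364.75033231 289.34786561]]
side0 [[427.80005728 312.13437562]
 [427.27938442 311.23823004]
 [430.24570129 310.78069992]]
[ 0.66815887 -0.0507845   0.2185    ]
```

```bash
python3 -m creep '{"jaw":[0,0,0,0,0,0,0,0,0],"slide":[[-0.04,0.015,0],[-0.077,0.029,-0.02],[-0.077,0.029,-0.058],[-0.077,0.029,-0.065],[-0.077,0.029,-0.073],[-0.077,0.029,-0.08],[-0.077,0.029,-0.088],[-0.077,0.029,-0.095],[-0.077,0.029,-0.095]],"spin":[0,0,0,0,0,0,0,0,0]}' 25
```

```text
time: 5.45
ee_pos: [0.6266, -0.036, 0.123]
orientation: [0.174, 0.985, -0.0, -0.0]
wrist_force: [-0.9, -0.1, -2.6]
width: 0.036
grasp_force: 25.9
```

```bash
python3 -m creep '{"jaw":[0,0,0,0,0,0],"slide":[[-0.007,0.0025,0],[-0.014,0.005,-0.002],[-0.021,0.0075,-0.005],[-0.028,0.010,-0.008],[-0.0345,0.0125,-0.010],[-0.0345,0.0125,-0.010]],"spin":[0,0,0,0,0,0]}' 25
python3 - <<'E'
from h import *
snap('side','s2',(240,140,340,230),6);print(r.state()['ft_torque'])
E
```

```text
time: 6.2
ee_pos: [0.6069, -0.0287, 0.1183]
orientation: [0.174, 0.985, 0.0, 0.001]
wrist_force: [2.9, -2.3, 4.2]
width: 0.0354
grasp_force: 24.7
[-0.54906179 -0.91224208 -0.04848122]
```

View pics/s2.png

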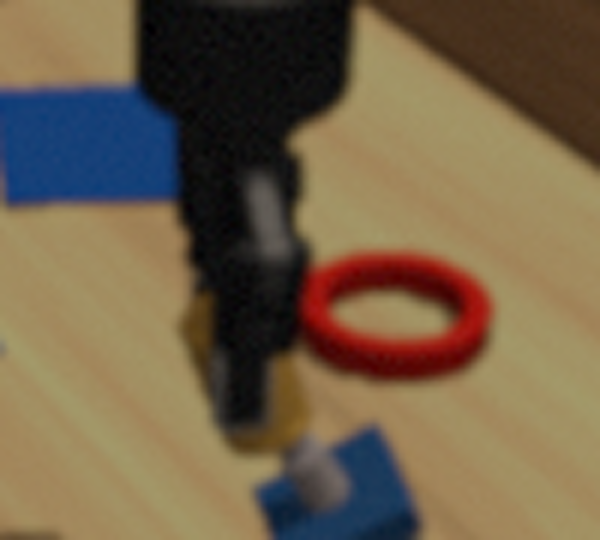

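```bash
python3 -m creep '{"jaw":[0,0,0,0,0],"slide":[[0.0024,-0.0009,-0.0043],[0.0047,-0.0017,-0.0087],[0.007,-0.0026,-0.013],[0.0094,-0.0034,-0.0173],[0.0094,-0.0034,-0.0173]],"spin":[0,0,0,0,0]}' 25
```

```text
time: 6.88
ee_pos: [0.6128, -0.0305, 0.1074]
orientation: [0.174, 0.985, 0.0, 0.001]
wrist_force: [8.0, -2.3, -0.1]
width: 0.035
grasp_force: 24.9
```

```bash
python3 -m creep '{"jaw":[0,0,0,0,0],"slide":[[0.003,-0.001,-0.0036],[0.006,-0.002,-0.0073],[0.0085,-0.003,-0.011],[0.011,-0.004,-0.0145],[0.011,-0.004,-0.0145]],"spin":[0,0,0,0,0]}' 25
```

```text
time: 7.5
ee_pos: [0.6176, -0.0325, 0.0983]
orientation: [0.173, 0.985, -0.0, -0.001]
wrist_force: [-6.2, 2.1, 13.2]
width: 0.0358
grasp_force: 23.5
```

```bash
python3 -m creep '{"jaw":[0,0,0,0],"slide":[[0.0016,-0.0006,-0.0029],[0.0031,-0.0011,-0.0058],[0.0031,-0.0011,-0.0058],[0.0031,-0.0011,-0.0058]],"spin":[0,0,0,0]}' 25
python3 - <<'E'
from h import *
s=r.state();print(s['ft_torque'])
snap('side','s3',(240,140,340,230),6);snap('scene','c3',(205,150,305,240),6)
a=cv2.imread('pics/s3.png');b=cv2.imread('pics/c3.png');cv2.imwrite('pics/sc3.png',cv2.resize(np.hstack([a,b]),(800,360)))
E
```

```text
time: 8.0
ee_pos: [0.6183, -0.0331, 0.0948]
orientation: [0.173, 0.985, -0.0, -0.002]
wrist_force: [-14.4, 3.1, 20.4]
width: 0.0347
grasp_force: 22.8
[ 0.49819321  2.63673651 -0.00561294]
```

View pics/sc3.png

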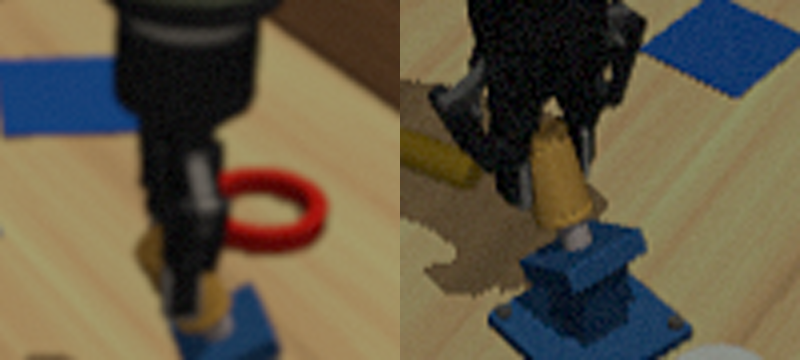

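```bash
python3 -m creep '{"jaw":[0,0,0,0],"slide":[[0.0012,-0.0004,-0.0022],[0.0023,-0.0008,-0.0043],[0.0023,-0.0008,-0.0043],[0.0023,-0.0008,-0.0043]],"spin":[0,0,0,0]}' 30
python3 - <<'E'
from h import *
snap('scene','c4',(205,150,305,240),6)
F=np.array([.650,-.0440,.070]);c,s=.94,-.342
d=np.array([-.5*c,-.5*s,.866]);u=np.array([.866*c,.866*s,.5]);v=np.cross(d,u)
# shift F so tip/foot fit scene0 pixels
obs=np.array([[169/6+215,104/6+175],[208/6+215,216/6+175]])
print(proj('scene0',[F+.0485*d,F])-obs)
t=np.linspace(0,2*np.pi,90)
for n in('c3','c4'):
  im=np.load(f'pics/{n}.npz')['im'];hsv=cv2.cvtColor(im,cv2.COLOR_BGR2HSV)
  m=((hsv[...,0]>12)&(hsv[...,0]<28)&(hsv[...,1]>135)&(hsv[...,2]>90))
  m[:170]=0;m[225:]=0;m[:,:235]=0;m[:,256:]=0
  N,l,st,ce=cv2.connectedComponentsWithStats(m.astype(np.uint8));k=1+np.argmax(st[1:,4]);print(n,st[k])
  p=np.argwhere(l==k);ax=(obs[1]-obs[0]);ax/=np.linalg.norm(ax);print('edge',np.percentile(p[:,::-1]@ax,[97,99,100])+.0, 'row by col',[(x,p[p[:,1]==x,0].max()) for x in np.unique(p[:,1])])
off=(obs-proj('scene0',[F+.0485*d,F])).mean(0)
for z in(12,18,24,30):
  q=proj('scene0',[F+z/1e3*d+.018*(np.cos(a)*u+np.sin(a)*v) for a in t])+off
  print(z,'edge',(q@ax).max(),[(x,q[abs(q[:,0]-x)<1.,1].max().round(1)) for x in range(239,254,2) if (abs(q[:,0]-x)<1.).any()])
E
```

```text
time: 8.6
ee_pos: [0.6195, -0.0336, 0.0926]
orientation: [0.173, 0.985, -0.0, -0.002]
wrist_force: [-18.0, 3.0, 26.5]
width: 0.0341
grasp_force: 27.0
[[0.45901062 0.7884137 ]
 [0.96919305 0.78993692]]
c3 [238 184  15  23 247]
edge [274.56333252 275.13333511 275.48157633] row by col [(np.int64(238), np.int64(193)), (np.int64(239), np.int64(200)), (np.int64(240), np.int64(202)), (np.int64(241), np.int64(205)), (np.int64(242), np.int64(206)), (np.int64(243), np.int64(206)), (np.int64(244), np.int64(206)), (np.int64(245), np.int64(206)), (np.int64(246), np.int64(205)), (np.int64(247), np.int64(205)), (np.int64(248), np.int64(205)), (np.int64(249), np.int64(205)), (np.int64(250), np.int64(204)), (np.int64(251), np.int64(204)), (np.int64(252), np.int64(203))]
c4 [239 185  14  23 235]
edge [274.77767373 275.31411699 275.48157633] row by col [(np.int64(239), np.int64(200)), (np.int64(240), np.int64(202)), (np.int64(241), np.int64(206)), (np.int64(242), np.int64(206)), (np.int64(243), np.int64(207)), (np.int64(244), np.int64(206)), (np.int64(245), np.int64(206)), (np.int64(246), np.int64(206)
[... 381 characters left out ...]
3, np.float64(207.2))]
18 edge 276.577401984621 [(241, np.float64(207.7)), (243, np.float64(207.7)), (245, np.float64(207.5)), (247, np.float64(207.0)), (249, np.float64(206.5)), (251, np.float64(205.6)), (253, np.float64(204.4))]
24 edge 274.0764697117772 [(239, np.float64(205.2)), (241, np.float64(205.4)), (243, np.float64(205.4)), (245, np.float64(205.1)), (247, np.float64(204.5)), (249, np.float64(203.7)), (251, np.float64(202.8)), (253, np.float64(201.6))]
30 edge 271.5667074013376 [(239, np.float64(203.0)), (241, np.float64(203.1)), (243, np.float64(202.9)), (245, np.float64(202.5)), (247, np.float64(201.8)), (249, np.float64(200.9)), (251, np.float64(200.0)), (253, np.float64(198.5))]
```

```bash
python3 -m creep '{"jaw":[0,0,0,0,0,0,0,0,0,0],"slide":[[-0.002,0.0007,-0.0012],[-0.004,0.0015,-0.0025],[-0.004,0.0015,-0.0025],[-0.002,0.0007,-0.0012],[0,0,0],[0.002,-0.0007,0.0012],[0.004,-0.0015,0.0025],[0.002,-0.0007,0.0012],[0,0,0],[0,0,0]],"spin":[0,0,0,0,0,0,0,0,0,0]}' 30
python3 -m creep '{"jaw":[0,0,0,0,0,0,0,0,0,0],"slide":[[0,0,0],[0,0,0],[-0.006,0.0022,0.011],[-0.013,0.0048,0.024],[-0.02,0.0073,0.037],[-0.027,0.01,0.05],[-0.034,0.0124,0.063],[-0.042,0.0153,0.0775],[-0.042,0.0153,0.12],[-0.042,0.0153,0.12]],"spin":[0,0,0,0,0,0,0,0,0,0]}' 45
```

```text
time: 9.9
ee_pos: [0.62, -0.0336, 0.0923]
orientation: [0.173, 0.985, -0.0, -0.002]
wrist_force: [-11.2, 2.0, 18.1]
width: 0.0341
grasp_force: 30.1
time: 11.15
ee_pos: [0.5971, -0.0248, 0.1659]
orientation: [0.174, 0.985, 0.0, 0.001]
wrist_force: [0.3, -0.5, -3.1]
width: 0.034
grasp_force: 45.4
```

```bash
python3 -m creep '{"jaw":[0,0,0,0,0,0,0,0,0,0],"slide":[[-0.05,-0.067,0],[-0.1,-0.134,0],[-0.15,-0.2,0],[-0.2,-0.267,0],[-0.25,-0.335,0],[-0.303,-0.402,0],[-0.303,-0.402,0],[-0.303,-0.402,0],[-0.303,-0.402,-0.05],[-0.303,-0.402,-0.05]],"spin":[0,0,0,0,0,0,0,0,0,0]}' 45
python3 - <<'E'
from h import *
snap('wrist','w5')
snap('scene','c5',(60,170,210,290),3)
a=cv2.imread('pics/w5.png');b=cv2.imread('pics/c5.png');b=cv2.resize(b,(288,230));c=np.zeros((384,800,3),np.uint8);c[:,:512]=a;c[:230,512:]=b;cv2.imwrite('pics/wc5.png',c)
print(proj('w5',[[.415,-.266,.03],[.355,-.326,.03],[.475,-.326,.03]]))
E
```

```text
time: 12.4
ee_pos: [0.4143, -0.2645, 0.1328]
orientation: [0.173, 0.985, 0.001, -0.001]
wrist_force: [0.2, -0.4, -2.0]
width: 0.0335
grasp_force: 45.7
[[250.73482976 191.24643198]
 [154.75748818 148.68824613]
 [211.58505156 270.18412981]]
```

View pics/wc5.png

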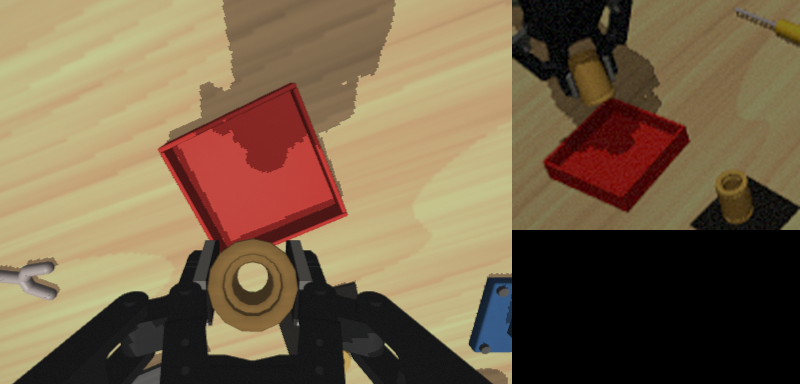

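```bash
python3 -m creep '{"jaw":[0,0,0,0,0,0],"slide":[[-0.0185,0.007,-0.05],[-0.0185,0.007,-0.1],[-0.0185,0.007,-0.15],[-0.0185,0.007,-0.165],[-0.0185,0.007,-0.171],[-0.0185,0.007,-0.171]],"spin":[0,0,0,0,0,0]}' 25
python3 -m creep '{"jaw":[0,0,0],"slide":[[0,0,-0.005],[0,0,-0.01],[0,0,-0.01]],"spin":[0,0,0]}'
```

```text
time: 13.25
ee_pos: [0.404, -0.2621, 0.0324]
orientation: [0.173, 0.985, -0.0, 0.001]
wrist_force: [0.4, -1.1, -2.7]
width: 0.034
grasp_force: 45.8
time: 13.62
ee_pos: [0.4034, -0.2619, 0.0255]
orientation: [0.174, 0.985, 0.0, -0.0]
wrist_force: [-0.7, -0.7, -2.5]
width: 0.034
grasp_force: 45.8
```

```bash
python3 -m creep '{"jaw":[0,0,0],"slide":[[0,0,-0.003],[0,0,-0.006],[0,0,-0.006]],"spin":[0,0,0]}'
python3 -m creep '{"jaw":[0,0,0],"slide":[[0,0,-0.003],[0,0,-0.005],[0,0,-0.005]],"spin":[0,0,0]}'
```

```text
time: 14.0
ee_pos: [0.4034, -0.2619, 0.0218]
orientation: [0.173, 0.985, 0.0, -0.0]
wrist_force: [-0.4, -0.2, -1.8]
width: 0.0342
grasp_force: 45.8
time: 14.38
ee_pos: [0.4036, -0.262, 0.0193]
orientation: [0.173, 0.985, -0.0, 0.0]
wrist_force: [-1.4, 2.1, 9.5]
width: 0.034
grasp_force: 47.5
```

Contact with the tray floor (9.5 N). Open part way, let it settle, then rise.

```bash
python3 -m creep '{"jaw":[0.5,0.62,0.62,0.62,0.62,0.62,0.62,0.62,0.62,0.62,0.62,0.62],"slide":[[0,0,0],[0,0,0],[0,0,0],[0,0,0],[0,0,0],[0,0,0.02],[0,0,0.06],[0,0,0.12],[0,0,0.2],[0,0,0.25],[0,0,0.25],[0,0,0.25]],"spin":[0,0,0,0,0,0,0,0,0,0,0,0]}'
python3 - <<'E'
from h import *
def brass(n,box):
  im=np.load(f'pics/{n}.npz')['im'];hsv=cv2.cvtColor(im,cv2.COLOR_BGR2HSV)
  m=((hsv[...,0]>12)&(hsv[...,0]<28)&(hsv[...,1]>135)&(hsv[...,2]>60)).astype(np.uint8)
  k=np.zeros_like(m);u0,v0,u1,v1=box;k[v0:v1,u0:u1]=1
  N,l,st,ce=cv2.connectedComponentsWithStats(m*k);return [(list(s),c.round(1)) for s,c in zip(st[1:],ce[1:]) if s[4]>25]
snap('scene','c6');snap('wrist','w6')
print('tray',brass('c6',(60,190,160,290)));print('grey',brass('c6',(150,240,215,310)),brass('scene0',(150,240,215,310)))
print('wrist',brass('w6',(100,0,420,300)))
print('expect px scene',proj('c6',[[.406,-.263,.0315],[.406,-.263,.004]]))
print(r.state()['wrist_force'],r.state()['time'])
E
```

```text
time: 15.88
ee_pos: [0.4032, -0.2619, 0.1689]
orientation: [0.174, 0.985, -0.0, -0.0]
wrist_force: [-0.5, -0.4, -0.6]
width: 0.0528
grasp_force: 0.0
tray [([np.int32(104), np.int32(235), np.int32(21), np.int32(27), np.int32(364)], array([113.4, 248.1]))]
grey [([np.int32(166), np.int32(259), np.int32(20), np.int32(28), np.int32(393)], array([175.3, 272. ]))] [([np.int32(166), np.int32(259), np.int32(20), np.int32(28), np.int32(413)], array([175.4, 272.1]))]
wrist [([np.int32(233), np.int32(174), np.int32(40), np.int32(52), np.int32(339)], array([253.2, 189.8])), ([np.int32(238), np.int32(196), np.int32(28), np.int32(26), np.int32(264)], array([251.3, 210.6]))]
expect px scene [[110.84383188 244.3324746 ]
 [113.70983703 252.07195154]]
[0.42595771 0.47940735 0.65367673] 15.975
```

```bash
python3 -c "
from plant import r; print(r.finish_job())"
```

```text
the job is handed in; nothing more can be done
None
```

The bushing from the blue mat stopped at the pin's step, about 18 mm short of the plate. I set it down upright in the red tray and let go. The grey-mat bushing showed unmoved in the last picture, and the job was handed in at about 16 s; no verdict came back.

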